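Put a loose valve in its stock tray and slide the tray into the empty rack bay

TASK

Lay the loose brass valve flat on its underside, handle up, in the empty half of the steel stock tray, beside the union that is already there. Then slide the tray along the bench, without lifting or tipping it, through the front opening of the one empty bay of the low rack until it is fully home against the buffers at the back. Leave the union where it is in the tray and do not shove or knock over anything else on the bench.

Things in the scene. Friction and masses are not known exactly. Their poses are not given: they have to be found in the camera images.
- tray: Loose open steel tray, 120 (its x) x 112 (y) x 34 mm high, walls and floor 3 mm, about 0.35 kg. Origin: centre of underside, z up. A full-height 3 mm divider along x at y = 0 makes two lanes 51 mm wide, 114 mm long inside, centres at y = +27 mm (empty) and -27 mm (union). Starts left or right on the bench with x within 25 degrees of the rack's x; its +x end goes into the bay first.
- valve: Loose brass valve on the bench: body 95 (its x) x 30 (y) x 30 mm high, hexagonal ends, flat underside; on top a steel wing handle, an upright bar 56 mm long (along x), 10 mm thick (y), 32 to 52 mm above the underside, to be pinched from above. Origin: centre of underside, z up. About 0.28 kg. Either end may lead in the tray.
- union: Loose brass pipe union, 95 mm long (its x) x 35 mm wide x 33 mm high over its hexagon nut, without handle, lying in the tray's -y lane; it rides along in the tray. Origin: centre of its underside, z up.
- rack: Fixed low grey rack, open front to the robot. Origin: bench level, middle of front plane; x into the rack, z up. 140 deep, 447 wide, 74 mm high; three bays at y = -145, 0, 145 mm, openings 133 wide x 64 mm high, partitions 12 mm, no floor (trays slide on the bench). Beams 20 mm deep, 10 mm thick cross the front and rear tops; between them it is open above, so the empty bay shows.
- empty_bay: The one empty bay (any of the three). Origin: on the bench, where the tray's origin is when fully home; axes as the rack's. It lies 50 mm behind the rack's front plane, so the home tray stands out 10 mm in front. Two black rubber buffers at the back, faces at x = +61 mm, stop the tray (1 mm play).
- full_bay_a: Fixed full tray of stock in another bay, same outer size as the tray, brass sleeves standing in it up to 39 mm high. Origin: centre of its underside, axes as the rack's.
- full_bay_b: Fixed full tray of stock in the third bay, same outer size, galvanised sleeves standing in it up to 48 mm high. Origin: centre of its underside, axes as the rack's.
- coupling_a: Bystander: galvanised coupling standing upright on the bench in front of full_bay_a, 47 mm diameter, 62 mm high. Origin: centre of its underside.
- coupling_b: Bystander: the same coupling standing in front of full_bay_b, 47 mm diameter, 62 mm high. Origin: centre of its underside.
- elbow: Bystander: galvanised pipe elbow lying flat far to the left, about 75 x 80 x 36 mm. Origin: underside, in the middle of its long leg.
- carton: Bystander: small cardboard carton far to the right, 100 x 70 x 50 mm. Origin: centre of its underside.
- wrench: Bystander: steel wrench 190 mm long lying far to the left. Origin: its underside, near the middle.
- mug: Bystander: white mug far to the left, 80 mm diameter, 90 mm high. Origin: centre of its underside.
- oil: Bystander: grey plastic bottle far to the right, 56 mm diameter, 150 mm high. Origin: centre of its underside.

How it is judged:
By the outcome, as a careful person would: the job done as asked, in the order asked, and still so for the second after the job is handed in, with the robot touching nothing.
It also fails if it takes over 72 s, if anything falls off the work surface, if the arm or the gripper's body presses on something with over 40 N, if the wrist force passes 120 N, or if a joint passes its speed limit or range.

ROBOT

A 6-joint arm with a two-finger parallel gripper is mounted at the origin on the work surface. World frame = base frame: x ahead of the robot, y to its left, z up, the work surface at z = 0. Lengths are in m, angles in rad, forces in N, time in s.
With the tool pointing down it reaches from about 0.35 to 0.925 m from the base axis. Payload 6.4 kg.
Tool frame: the origin (TCP) lies midway between the tips of the shut fingers; the grasp point (between the pads) lies 19 mm behind it (robot.grip_depth is the distance from the TCP to the grasp point, in m); z points along the fingers, y is the line along which they close (so a half turn about z gives the same grasp; the last joint's range is limited). The gripper opens to 85 mm and grips with 20 to 120 N. Pads are 22 mm wide; open, the fingers measure 114 mm over their backs; the gripper's body (76 mm by 85 mm) begins 54 mm behind the grasp point. The pads swing forward as they close: fully open they stand 13 mm farther back than shut.
Start: joints at [-1.504, 0.245, 1.558, -0, 1.339, -0.174], TCP at [0.155, -0.631, 0.231] pointing down, gripper open.
Joint ranges: [-3.13, 3.13], [-1.02, 2.26], [0.13, 2.54], [-0.95, 4.09], [0.21, 2.88], [-2.74, 2.74]. Speed limits (rad/s): [2.57, 2.57, 3.14, 3.14, 3.14, 3.14].

INTERFACE

Orientations are given as a rotation vector (axis times angle).
In Python, from cell import monitor, optics, sign_off, robot gives the robot as it stands.
- The arm moves only by the tool drive_tool, never from a script. Its argument "plan" is a list of rows, each an object of numbers: "x", "y", "z": the shift along the tool's x, y, z in m; "turn": the turn about the tool's z in rad; "hand": the opening, from 0 (shut) to 1 (fully open). In form: [{"x": .., "y": .., "z": .., "turn": .., "hand": ..}, ...]. A call has 1 to 8 rows; each row is the pose to reach, as a shift and turn from the pose commanded when the call began, along the tool's axes at that moment; what a row does not reach only later rows make up. A row lasts 1/12 s, in which the tool goes at most 41.7 mm and 7.16 degrees, less where a joint would pass 70% of its speed; a pose out of reach is approached as far as the arm can. A call with a gripper value outside its range is refused whole. The fingers move at their own pace and stop on an object; "newtons" is the grip in N (left out, the last holds). Time passes only in rows, so rows that repeat a pose let the fingers close. It gives the time, the measured TCP pose, the force, the opening and the grip force at its end, in the units of the state.
- monitor.state(): the state, without advancing time (a new reading comes with each control period).
- optics.snapshot(name): name is "scene" or "top" or "wrist"; returns (picture, depth): 480x640x3 uint8, red, green, blue; 480x640 float32, m along the optical axis (not along the pixel's ray), 0 where there is no reading.
- optics.camera_model(name): a dict with "fx", "fy", "cx", "cy" (pixels), "rvec" (rotation vector, rad) and "tvec" (3), from world to camera coordinates, as OpenCV has them. Camera axes: x right, y down, z forward; pixel columns grow to the right and rows downward; lengths in m; the calibration is good to about 2 mm. The wrist camera is an equidistant fisheye: a pixel r from the principal point sees the ray r / f radians off the axis. A picture is of the moment at which its call begins: read the wrist's pose just before it. camera_model takes no time and is no camera call; for the wrist camera it gives the pose at the moment of the call.
- sign_off(): hands the job in; it is judged then, once.
The state is a dict: "clock": time; "qpos": joint angles; "joint_velocities": joint speeds; "joint_efforts": joint torques, N m; "ee_pos": TCP position; "ee_rot": TCP orientation; "contact_force": force on the tool from outside, world axes, zero at the start; "wrist_torque": the same for the moment, N m; "grip_width": finger opening in m; "finger_force": force on a finger pad.
Only numpy, scipy, OpenCV 4.12 (cv2) and the standard library are available. Lean on these libraries where they do the work, as an engineer would, in place of code of your own. Each camera call takes 0.05 s, during which the arm holds its last target. There are 200 camera calls.

## Working session

There is one attempt and no reset: what is moved stays moved. The work goes in short steps, Python scripts to look and compute and a tool call to move; the robot and the scene stay as the last step left them, time stands still between calls to the robot, and variables do not carry over. Pictures are saved under pics/ and viewed, at most 10 in all, crops included, and the job is handed in when it is done.

Besides the shell and the picture viewer there is one more tool, called after "Emit:" by a JSON object that holds its "method" and its "body". drive_tool: Moves the arm, as the interface text tells. Its arguments: {"type":"object","properties":{"plan":{"type":"array"},"newtons":{"type":"number"}},"required":["plan"]}

```bash
mkdir -p pics; ls; python3 - <<'E'
from cell import monitor, optics, robot
import cv2,numpy as np
for n in ["scene","top"]:
    p,d=optics.snapshot(n); cv2.imwrite(f"pics/{n}0.png",p[:,:,::-1]); np.savez(f"pics/{n}0.npz",p=p,d=d,**optics.camera_model(n))
    print({k:np.round(v,3) for k,v in optics.camera_model(n).items()})
s=monitor.state(); print(s['clock'],s['ee_pos'],s['ee_rot'],robot.grip_depth)
E
```

```text
pics
{'fx': np.float64(513.269), 'fy': np.float64(513.269), 'cx': np.float64(316.962), 'cy': np.float64(240.842), 'rvec': array([ 1.859,  1.15 , -0.658]), 'tvec': array([-0.226, -0.172,  1.479])}
{'fx': np.float64(534.143), 'fy': np.float64(534.143), 'cx': np.float64(319.038), 'cy': np.float64(233.189), 'rvec': array([ 2.152, -2.118,  0.182]), 'tvec': array([-0.005,  0.495,  1.076])}
0.1 [ 0.15496552 -0.63073608  0.23028214] [-3.11708684e+00 -3.77051090e-01 -1.26085245e-04] 0.0187
```

View pics/top0.png

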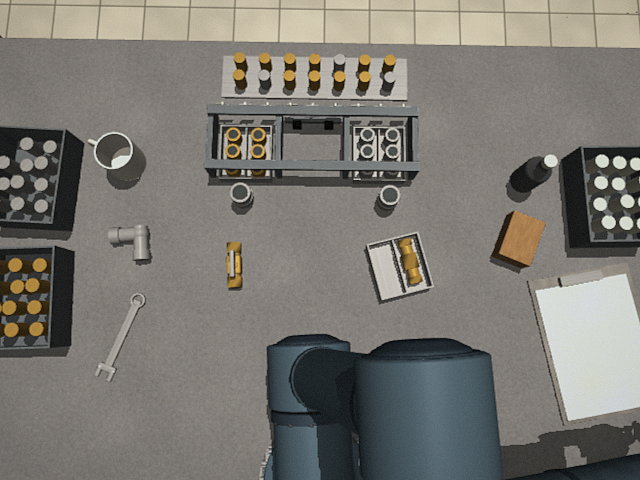

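View pics/scene0.png

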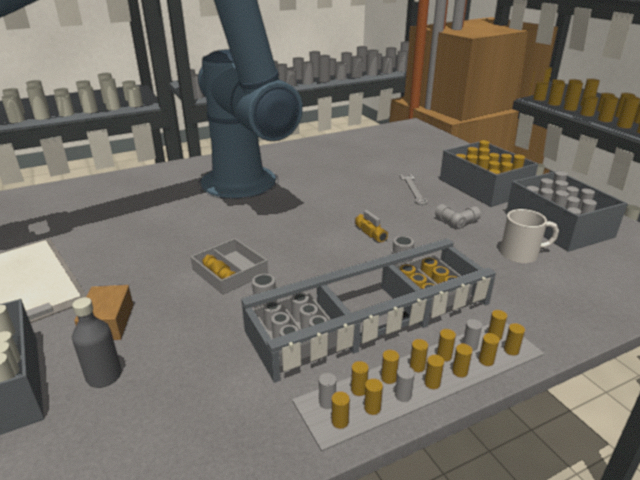

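The top view shows the empty bay in the middle (312,145), the tray at (400,266) with its empty lane on the left, and the valve at (234,265). The couplings stand at (241,195) and (388,196). Next I'll measure them.

```bash
cat > h.py <<'E'
import numpy as np,cv2
from scipy.spatial.transform import Rotation as R
def cloud(d,c):
    v,u=np.mgrid[:480,:640]; P=np.dstack([(u-c['cx'])/c['fx']*d,(v-c['cy'])/c['fy']*d,d])
    return (P-c['tvec'])@R.from_rotvec(c['rvec']).as_matrix()   # R^T (P-t)
def rect(W,box,z0,z1,extra=None):
    u0,u1,v0,v1=box; S=W[v0:v1,u0:u1]; m=(S[...,2]>z0)&(S[...,2]<z1)
    if extra is not None: m&=extra[v0:v1,u0:u1]
    p=S[m]; r=cv2.minAreaRect((p[:,:2]*1000).astype(np.float32))
    return len(p),np.round(np.median(p,0),4),np.round(r[0],1),np.round(r[1],1),round(r[2],2)
E
cat > m.py <<'E'
from h import *
import sys
f=np.load(sys.argv[1]); W=cloud(f['d'],f)
print("bench",np.median(W[300:320,200:230,2]), np.median(W[215:230,300:330,2]))
print("rack",rect(W,(200,425,95,190),.068,.085))
print("tray rim",rect(W,(360,440,225,305),.026,.045))
print("tray all",rect(W,(360,440,225,305),.01,.06))
hsv=cv2.cvtColor(f['p'],cv2.COLOR_RGB2HSV); br=(hsv[...,1]>120)
print("union",rect(W,(360,440,225,305),.01,.06,br))
print("valve handle",rect(W,(215,255,235,295),.042,.06))
print("valve",rect(W,(215,255,235,295),.01,.06))
print("cA",rect(W,(225,260,180,215),.05,.07)); print("cB",rect(W,(370,405,182,215),.05,.07))
E
python3 m.py pics/top0.npz
```

```text
bench -0.00013788056335794542 0.00019080868079693295
rack (4379, array([0.7417, 0.0205, 0.0741]), array([677.3,  19.9]), array([189.6, 446.7]), 0.83)
tray rim (1021, array([ 0.4404, -0.1858,  0.0317]), array([ 431.2, -166.9]), array([120.1, 113.7]), 15.08)
tray all (1390, array([ 0.439 , -0.184 ,  0.0299]), array([ 431.2, -166.9]), array([120.1, 113.7]), 15.11)
union (572, array([ 0.441 , -0.1876,  0.0301]), array([ 442. , -189.1]), array([94.5, 28.9]), 15.27)
valve handle (141, array([0.4265, 0.1809, 0.0514]), array([428., 181.]), array([55.1,  9.5]), 2.69)
valve (665, array([0.4264, 0.1783, 0.0289]), array([427.9, 181.1]), array([95.9, 29.3]), 4.08)
cA (363, array([0.5732, 0.1679, 0.062 ]), array([574.1, 168.4]), array([42.5, 42.7]), 47.13)
cB (358, array([ 0.5737, -0.1426,  0.0625]), array([ 574.1, -142.7]), array([43.1, 43. ]), 61.69)
```

```bash
cat > go.py <<'E'
# usage: go.py x y z toolx_yaw_deg  -> shift/turn from the present pose
import sys,numpy as np
from scipy.spatial.transform import Rotation as R
from cell import monitor
s=monitor.state(); M=R.from_rotvec(s['ee_rot']).as_matrix()
yaw=np.degrees(np.arctan2(M[1,0],M[0,0]))
print("t %.2f pos %s yaw %.2f tilt %.2f q6 %.2f F %s grip %.4f"%(s['clock'],np.round(s['ee_pos'],4),yaw,np.degrees(np.arccos(-M[2,2])),s['qpos'][5],np.round(s['contact_force'],1),s['grip_width']))
for a in sys.argv[1:]:
    x,y,z,w=map(float,a.split(','))
    sh=M.T@(np.array([x,y,z])-s['ee_pos']); print(a,"shift",np.round(sh,4),"turn",round(-np.radians((w-yaw+180)%360-180),4))
E
python3 - <<'E'
from h import *
f=np.load("pics/top0.npz"); W=cloud(f['d'],f)
S=W[155:182,215:415]; p=S[(S[...,2]>.069)&(S[...,2]<.08)]
print("front beam",cv2.minAreaRect((p[:,:2]*1000).astype(np.float32)))
# coloured check: valve body side edges
S=W[235:295,215:255]; p=S[(S[...,2]>.024)&(S[...,2]<.06)]; print("valve top",cv2.minAreaRect((p[:,:2]*1000).astype(np.float32)))
q=p[:,:2]-p[:,:2].mean(0); w,V=np.linalg.eigh(q.T@q); print(np.degrees(np.arctan(V[1,1]/V[0,1])))
E
python3 go.py .42,-.35,.2,3.5 .428,.181,.12,3.5
```

```text
front beam ((633.33740234375, 15.240692138671875), (21.909435272216797, 414.5879821777344), 0.28150951862335205)
valve top ((428.1668701171875, 180.9700164794922), (95.42073059082031, 29.05502700805664), 3.118121862411499)
3.0304458572113604
t 0.10 pos [ 0.155  -0.6307  0.2303] yaw 13.79 tilt 0.10 q6 -0.17 F [ 0.2 -0.1 -0. ] grip 0.0857
.42,-.35,.2,3.5 shift [ 0.3243 -0.2094  0.0307] turn 0.1797
.428,.181,.12,3.5 shift [ 0.4587 -0.723   0.1117] turn 0.1797
```

```bash
python3 - <<'E'
from h import *
f=np.load("pics/scene0.npz"); W=cloud(f['d'],f)
def r(x0,x1,y0,y1,z0,z1):
    m=(W[...,0]>x0)&(W[...,0]<x1)&(W[...,1]>y0)&(W[...,1]<y1)&(W[...,2]>z0)&(W[...,2]<z1)
    p=W[m]; print(len(p),cv2.minAreaRect((p[:,:2]*1000).astype(np.float32)))
r(.35,.5,.1,.25,.042,.06);r(.35,.5,.1,.25,.01,.06);r(.33,.53,-.27,-.07,.01,.06);r(.52,.76,-.25,.3,.069,.08)
E
```

```text
106 ((428.7112121582031, 180.04319763183594), (56.726707458496094, 13.200600624084473), 5.371041774749756)
552 ((426.98480224609375, 178.04031372070312), (101.63997650146484, 31.279014587402344), 7.737415790557861)
2082 ((429.7215576171875, -166.38136291503906), (125.81106567382812, 115.27227783203125), 15.379661560058594)
3747 ((689.4085693359375, 21.976760864257812), (141.1822052001953, 450.2757568359375), 2.5567009288351983e-05)
```

Emit:
{"method": "drive_tool", "body": {"plan": [{"x": 0.324, "y": -0.209, "z": 0.03, "turn": 0.18, "hand": 0.5}, {"x": 0.324, "y": -0.209, "z": 0.03, "turn": 0.18, "hand": 0.5}, {"x": 0.324, "y": -0.209, "z": 0.03, "turn": 0.18, "hand": 0.5}, {"x": 0.324, "y": -0.209, "z": 0.03, "turn": 0.18, "hand": 0.5}, {"x": 0.324, "y": -0.209, "z": 0.03, "turn": 0.18, "hand": 0.5}, {"x": 0.324, "y": -0.209, "z": 0.03, "turn": 0.18, "hand": 0.5}, {"x": 0.324, "y": -0.209, "z": 0.03, "turn": 0.18, "hand": 0.5}, {"x": 0.324, "y": -0.209, "z": 0.03, "turn": 0.18, "hand": 0.5}]}}

```text
clock: 0.77
ee_pos: [0.3841, -0.3878, 0.2049]
ee_rot: [-3.14, -0.095, 0.0]
contact_force: [0.1, 0.4, 1.0]
grip_width: 0.0429
finger_force: 0.0
```

```bash
python3 go.py .428,.181,.12,3.2
```

```text
t 0.77 pos [ 0.3841 -0.3878  0.2049] yaw 3.47 tilt 0.03 q6 0.51 F [0.1 0.4 1. ] grip 0.0429
.428,.181,.12,3.2 shift [ 0.0782 -0.565   0.0852] turn 0.0046
```

Emit:
{"method": "drive_tool", "body": {"plan": [{"x": 0.07, "y": -0.565, "z": 0.08, "turn": 0.005}, {"x": 0.07, "y": -0.565, "z": 0.08, "turn": 0.005}, {"x": 0.07, "y": -0.565, "z": 0.08, "turn": 0.005}, {"x": 0.07, "y": -0.565, "z": 0.08, "turn": 0.005}, {"x": 0.07, "y": -0.565, "z": 0.08, "turn": 0.005}, {"x": 0.07, "y": -0.565, "z": 0.08, "turn": 0.005}, {"x": 0.07, "y": -0.565, "z": 0.08, "turn": 0.005}, {"x": 0.07, "y": -0.565, "z": 0.08, "turn": 0.005}]}}

```text
validation failed for argument at $.pl...
```

```bash
python3 go.py .428,.181,.12,3.2
```

```text
t 0.77 pos [ 0.3841 -0.3878  0.2049] yaw 3.47 tilt 0.03 q6 0.51 F [0.1 0.4 1. ] grip 0.0429
.428,.181,.12,3.2 shift [ 0.0782 -0.565   0.0852] turn 0.0046
```

Every row needs "hand" too.

Emit:
{"method": "drive_tool", "body": {"plan": [{"x": 0.07, "y": -0.54, "z": 0.08, "turn": 0.005, "hand": 0.5}, {"x": 0.07, "y": -0.54, "z": 0.08, "turn": 0.005, "hand": 0.5}, {"x": 0.07, "y": -0.54, "z": 0.08, "turn": 0.005, "hand": 0.5}, {"x": 0.07, "y": -0.54, "z": 0.08, "turn": 0.005, "hand": 0.5}, {"x": 0.07, "y": -0.54, "z": 0.08, "turn": 0.005, "hand": 0.5}, {"x": 0.07, "y": -0.54, "z": 0.08, "turn": 0.005, "hand": 0.5}, {"x": 0.07, "y": -0.54, "z": 0.08, "turn": 0.005, "hand": 0.5}, {"x": 0.07, "y": -0.54, "z": 0.08, "turn": 0.005, "hand": 0.5}]}}

```text
clock: 1.43
ee_pos: [0.4051, -0.0587, 0.1565]
ee_rot: [3.14, 0.087, 0.0]
contact_force: [0.9, -0.8, 0.2]
grip_width: 0.043
finger_force: 0.0
```

```bash
python3 go.py .428,.181,.1,3.2
```

```text
t 1.43 pos [ 0.4051 -0.0587  0.1565] yaw 3.16 tilt 0.01 q6 1.09 F [ 0.9 -0.8  0.2] grip 0.0430
.428,.181,.1,3.2 shift [ 0.036  -0.2381  0.0565] turn -0.0008
```

Emit:
{"method": "drive_tool", "body": {"plan": [{"x": 0.034, "y": -0.22, "z": 0.05, "turn": 0, "hand": 0.5}, {"x": 0.034, "y": -0.22, "z": 0.05, "turn": 0, "hand": 0.5}, {"x": 0.034, "y": -0.22, "z": 0.05, "turn": 0, "hand": 0.5}, {"x": 0.034, "y": -0.22, "z": 0.05, "turn": 0, "hand": 0.5}, {"x": 0.034, "y": -0.22, "z": 0.05, "turn": 0, "hand": 0.5}, {"x": 0.034, "y": -0.22, "z": 0.05, "turn": 0, "hand": 0.5}, {"x": 0.034, "y": -0.22, "z": 0.05, "turn": 0, "hand": 0.5}, {"x": 0.034, "y": -0.22, "z": 0.05, "turn": 0, "hand": 0.5}]}}

```text
clock: 2.1
ee_pos: [0.4267, 0.1616, 0.1064]
ee_rot: [3.14, 0.092, -0.002]
contact_force: [-0.4, -0.5, 0.2]
grip_width: 0.0425
finger_force: 0.0
```

```bash
python3 go.py .428,.1807,.035,3.2; python3 - <<'E'
from cell import optics
import cv2
p,d=optics.snapshot("wrist"); cv2.imwrite("pics/w1.png",p[:,:,::-1])
E
```

```text
t 2.10 pos [0.4267 0.1616 0.1064] yaw 3.35 tilt 0.09 q6 1.63 F [-0.4 -0.5  0.2] grip 0.0425
.428,.1807,.035,3.2 shift [ 0.0025 -0.0191  0.0714] turn 0.0026
```

View pics/w1.png

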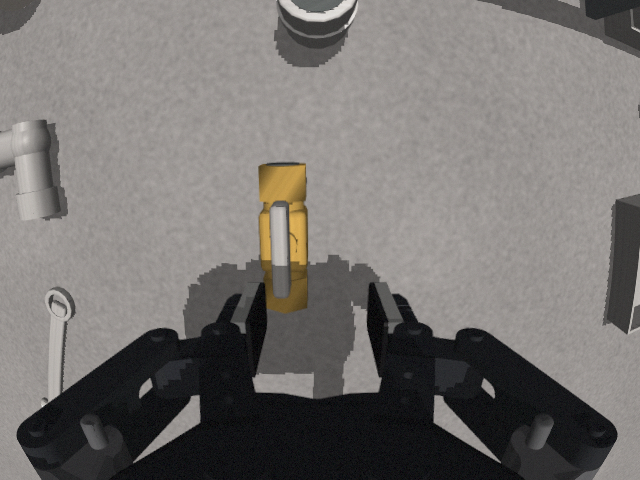

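The wrist view shows the handle at column 280, between the pads (mid at about 317), aligned with the tool and needing about 19 mm in -y tool. That matches the measurement.

Emit:
{"method": "drive_tool", "body": {"plan": [{"x": 0.0025, "y": -0.019, "z": 0.0, "turn": 0.0026, "hand": 0.5}, {"x": 0.0025, "y": -0.019, "z": 0.02, "turn": 0.0026, "hand": 0.5}, {"x": 0.0025, "y": -0.019, "z": 0.045, "turn": 0.0026, "hand": 0.5}, {"x": 0.0025, "y": -0.019, "z": 0.062, "turn": 0.0026, "hand": 0.5}, {"x": 0.0025, "y": -0.019, "z": 0.071, "turn": 0.0026, "hand": 0.5}, {"x": 0.0025, "y": -0.019, "z": 0.071, "turn": 0.0026, "hand": 0.5}]}}

```text
clock: 2.65
ee_pos: [0.4275, 0.1786, 0.0344]
ee_rot: [3.14, 0.08, -0.006]
contact_force: [-0.3, 0.7, -1.1]
grip_width: 0.0427
finger_force: 0.0
```

Emit:
{"method": "drive_tool", "body": {"newtons": 50, "plan": [{"x": 0, "y": 0, "z": 0, "turn": 0, "hand": 0.2}, {"x": 0, "y": 0, "z": 0, "turn": 0, "hand": 0.15}, {"x": 0, "y": 0, "z": 0, "turn": 0, "hand": 0.05}, {"x": 0, "y": 0, "z": 0, "turn": 0, "hand": 0}, {"x": 0, "y": 0, "z": 0, "turn": 0, "hand": 0}, {"x": 0, "y": 0, "z": 0, "turn": 0, "hand": 0}]}}

```text
clock: 3.15
ee_pos: [0.4298, 0.1801, 0.037]
ee_rot: [-3.14, -0.084, -0.003]
contact_force: [-1.3, 0.9, 5.7]
grip_width: 0.0087
finger_force: 53.2
```

```bash
python3 go.py .428,.1807,.12,3.2
```

```text
t 3.15 pos [0.4298 0.1801 0.037 ] yaw 3.06 tilt 0.12 q6 1.67 F [-1.3  0.9  5.7] grip 0.0087
.428,.1807,.12,3.2 shift [-0.0016 -0.0007 -0.083 ] turn -0.0025
```

Emit:
{"method": "drive_tool", "body": {"plan": [{"x": 0, "y": 0, "z": -0.02, "turn": 0, "hand": 0}, {"x": 0, "y": 0, "z": -0.05, "turn": 0, "hand": 0}, {"x": 0, "y": 0, "z": -0.085, "turn": 0, "hand": 0}, {"x": 0, "y": 0, "z": -0.085, "turn": 0, "hand": 0}, {"x": 0, "y": 0, "z": -0.085, "turn": 0, "hand": 0}]}}

```text
clock: 3.57
ee_pos: [0.4299, 0.1802, 0.1226]
ee_rot: [-3.14, -0.084, -0.006]
contact_force: [-0.4, -0.4, -2.6]
grip_width: 0.0085
finger_force: 52.2
```

```bash
python3 go.py .428,-.136,.12,15.1; python3 - <<'E'
from h import *
from cell import optics,monitor
p,d=optics.snapshot("scene"); c=optics.camera_model("scene"); W=cloud(d,c)
cv2.imwrite("pics/s2.png",cv2.resize(p[150:300,280:480,::-1],None,fx=3,fy=3))
hsv=cv2.cvtColor(p,cv2.COLOR_RGB2HSV); m=(hsv[...,1]>140)&(W[...,0]>.35)&(W[...,0]<.5)&(W[...,1]>.1)&(W[...,1]<.26)&(W[...,2]>.02)&(W[...,2]<.2)
q=W[m]; print(len(q),np.percentile(q,[1,99],axis=0))
i=(q-q.mean(0)); print(np.linalg.svd(i,full_matrices=False)[2][0])
E
```

```text
t 3.57 pos [0.4299 0.1802 0.1226] yaw 3.06 tilt 0.23 q6 1.67 F [-0.4 -0.4 -2.6] grip 0.0085
.428,-.136,.12,15.1 shift [-0.0188  0.3157  0.0024] turn -0.2101
352 [[0.38749665 0.16293434 0.08984608]
 [0.47514098 0.19105138 0.11808089]]
[ 0.99442044  0.10541027 -0.00408313]
```

View pics/s2.png

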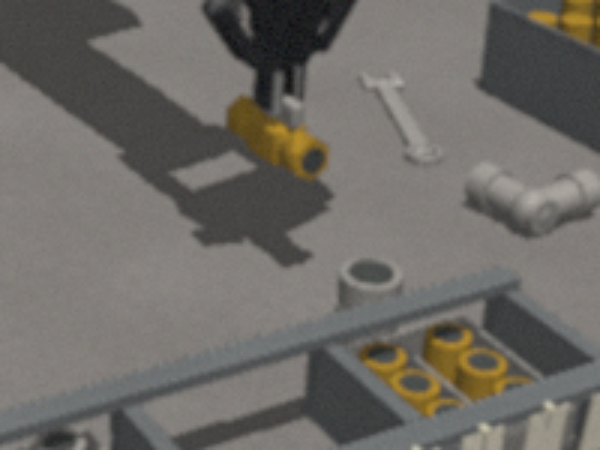

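The crop shows the valve at (280,135) hanging level in the gripper with the handle up. Now I'll carry it over the lane.

Emit:
{"method": "drive_tool", "body": {"plan": [{"x": -0.02, "y": 0.316, "z": 0, "turn": -0.21, "hand": 0}, {"x": -0.02, "y": 0.316, "z": 0, "turn": -0.21, "hand": 0}, {"x": -0.02, "y": 0.316, "z": 0, "turn": -0.21, "hand": 0}, {"x": -0.02, "y": 0.316, "z": 0, "turn": -0.21, "hand": 0}, {"x": -0.02, "y": 0.316, "z": 0, "turn": -0.21, "hand": 0}, {"x": -0.02, "y": 0.316, "z": 0, "turn": -0.21, "hand": 0}, {"x": -0.02, "y": 0.316, "z": 0, "turn": -0.21, "hand": 0}, {"x": -0.02, "y": 0.316, "z": 0, "turn": -0.21, "hand": 0}]}}

```text
clock: 4.28
ee_pos: [0.4236, -0.1382, 0.1187]
ee_rot: [-3.112, -0.41, 0.005]
contact_force: [1.6, 0.5, -2.7]
grip_width: 0.0084
finger_force: 52.1
```

Emit:
{"method": "drive_tool", "body": {"plan": [{"x": 0, "y": 0, "z": 0, "turn": 0, "hand": 0}, {"x": 0, "y": 0, "z": 0, "turn": 0, "hand": 0}, {"x": 0, "y": 0, "z": 0, "turn": 0, "hand": 0}]}}

```text
clock: 4.53
ee_pos: [0.4242, -0.1356, 0.1189]
ee_rot: [-3.111, -0.411, 0.005]
contact_force: [-0.3, -0.4, -3.0]
grip_width: 0.0086
finger_force: 52.1
```

```bash
python3 go.py .4257,-.1404,.041,15.1
```

```text
t 4.53 pos [ 0.4242 -0.1356  0.1189] yaw 15.05 tilt 0.26 q6 0.74 F [-0.3 -0.4 -3. ] grip 0.0086
.4257,-.1404,.041,15.1 shift [0.0004 0.0053 0.0779] turn -0.0009
```

Emit:
{"method": "drive_tool", "body": {"plan": [{"x": 0, "y": 0.005, "z": 0.0, "turn": 0, "hand": 0}, {"x": 0, "y": 0.005, "z": 0.02, "turn": 0, "hand": 0}, {"x": 0, "y": 0.005, "z": 0.04, "turn": 0, "hand": 0}, {"x": 0, "y": 0.005, "z": 0.055, "turn": 0, "hand": 0}, {"x": 0, "y": 0.005, "z": 0.067, "turn": 0, "hand": 0}, {"x": 0, "y": 0.005, "z": 0.074, "turn": 0, "hand": 0}, {"x": 0, "y": 0.005, "z": 0.077, "turn": 0, "hand": 0}, {"x": 0, "y": 0.005, "z": 0.077, "turn": 0, "hand": 0}]}}

```text
clock: 5.2
ee_pos: [0.4267, -0.1406, 0.0434]
ee_rot: [-3.113, -0.414, 0.002]
contact_force: [-0.3, 0.4, -2.3]
grip_width: 0.0084
finger_force: 52.1
```

```bash
python3 go.py .4257,-.1404,.039,15.1
```

```text
t 5.20 pos [ 0.4267 -0.1406  0.0434] yaw 15.15 tilt 0.08 q6 0.73 F [-0.3  0.4 -2.3] grip 0.0084
.4257,-.1404,.039,15.1 shift [-0.0009 -0.0005  0.0044] turn 0.001
```

Emit:
{"method": "drive_tool", "body": {"plan": [{"x": 0, "y": 0, "z": 0.0015, "turn": 0, "hand": 0}, {"x": 0, "y": 0, "z": 0.003, "turn": 0, "hand": 0}, {"x": 0, "y": 0, "z": 0.004, "turn": 0, "hand": 0}, {"x": 0, "y": 0, "z": 0.004, "turn": 0, "hand": 0}]}}

```text
clock: 5.53
ee_pos: [0.4272, -0.1416, 0.0403]
ee_rot: [3.114, 0.412, 0.001]
contact_force: [0.0, -0.3, -2.2]
grip_width: 0.0087
finger_force: 52.1
```

Emit:
{"method": "drive_tool", "body": {"plan": [{"x": 0, "y": 0, "z": 0.001, "turn": 0, "hand": 0}, {"x": 0, "y": 0, "z": 0.002, "turn": 0, "hand": 0}, {"x": 0, "y": 0, "z": 0.003, "turn": 0, "hand": 0}, {"x": 0, "y": 0, "z": 0.003, "turn": 0, "hand": 0}]}}

```text
clock: 5.87
ee_pos: [0.4273, -0.1418, 0.04]
ee_rot: [-3.113, -0.413, 0.004]
contact_force: [-13.0, 6.8, 28.8]
grip_width: 0.0087
finger_force: 56.3
```

Emit:
{"method": "drive_tool", "body": {"plan": [{"x": 0, "y": 0, "z": -0.0025, "turn": 0, "hand": 0}, {"x": 0, "y": 0, "z": -0.0025, "turn": 0, "hand": 0}, {"x": 0, "y": 0, "z": -0.0025, "turn": 0, "hand": 0.25}, {"x": 0, "y": 0, "z": -0.0025, "turn": 0, "hand": 0.25}, {"x": 0, "y": 0, "z": -0.0025, "turn": 0, "hand": 0.25}, {"x": 0, "y": 0, "z": -0.0025, "turn": 0, "hand": 0.25}]}}

```text
clock: 6.37
ee_pos: [0.427, -0.1415, 0.0394]
ee_rot: [-3.114, -0.412, -0.0]
contact_force: [-0.3, 0.3, -0.5]
grip_width: 0.0214
finger_force: 0.0
```

Emit:
{"method": "drive_tool", "body": {"plan": [{"x": 0, "y": 0, "z": -0.01, "turn": 0, "hand": 0.25}, {"x": 0, "y": 0, "z": -0.03, "turn": 0, "hand": 0.25}, {"x": 0, "y": 0, "z": -0.06, "turn": 0, "hand": 0.25}, {"x": 0, "y": 0, "z": -0.08, "turn": 0, "hand": 0.25}, {"x": 0, "y": 0.03, "z": -0.08, "turn": 0, "hand": 0.5}, {"x": 0, "y": 0.06, "z": -0.08, "turn": 0, "hand": 0.6}, {"x": 0, "y": 0.09, "z": -0.08, "turn": 0, "hand": 0.6}, {"x": 0, "y": 0.12, "z": -0.08, "turn": 0, "hand": 0.6}]}}

```text
clock: 7.03
ee_pos: [0.4587, -0.2588, 0.1206]
ee_rot: [3.113, 0.412, 0.001]
contact_force: [0.4, -0.1, -0.1]
grip_width: 0.0511
finger_force: 0.0
```

```bash
cat > look.py <<'E'
from h import *
from cell import optics,monitor
import sys
tag=sys.argv[1]
p,d=optics.snapshot("top"); W=cloud(d,optics.camera_model("top"))
cv2.imwrite(f"pics/{tag}.png",cv2.resize(p[80:320,180:460,::-1],None,fx=2.5,fy=2.5))
hsv=cv2.cvtColor(p,cv2.COLOR_RGB2HSV)
np.savez(f"pics/{tag}.npz",p=p,d=d,**optics.camera_model("top"))
# tray: everything 10..60 mm high in the free area in front of rack, or brass bodies
X,Y,Z=W[...,0],W[...,1],W[...,2]
m=((X>.33)&(X<.60)&(Y>-.28)&(Y<.13)&(Z>.012)&(Z<.058))
m&=~((np.hypot(X-.574,Y+.143)<.045)|(np.hypot(X-.574,Y-.168)<.045))
n,l,st,_=cv2.connectedComponentsWithStats(m.astype(np.uint8)); k=1+np.argmax(st[1:,4])
q=(W[l==k][:,:2]*1000).astype(np.float32); r=cv2.minAreaRect(q); print("tray",len(q),np.round(r[0],1),np.round(r[1],1),round(r[2],2))
b=((hsv[...,1]>140)&(hsv[...,2]>60)&(X>.33)&(X<.76)&(Y>-.28)&(Y<.13)&(Z>.012)&(Z<.058)).astype(np.uint8)
for c in cv2.findContours(b,cv2.RETR_EXTERNAL,cv2.CHAIN_APPROX_NONE)[0]:
    if len(c)>20:
        r=cv2.minAreaRect((W[c[:,0,1],c[:,0,0],:2]*1000).astype(np.float32)); print("brass",np.round(r[0],1),np.round(r[1],1),round(r[2],2))
E
python3 look.py t3; python3 go.py
```

```text
tray 657 [ 425.5 -142.9] [96.  30.2] 14.3
brass [ 428.9 -153. ] [36.1  6. ] 14.5
brass [ 426.  -141.2] [93.5 27.6] 15.65
brass [ 450.  -186.5] [77.8 28.1] 12.72
brass [673.5 126.9] [21.4  4.7] 1.07
t 7.08 pos [ 0.4601 -0.2638  0.1215] yaw 14.93 tilt 0.36 q6 0.58 F [-2.7 -3.6  1.5] grip 0.0510
```

View pics/t3.png

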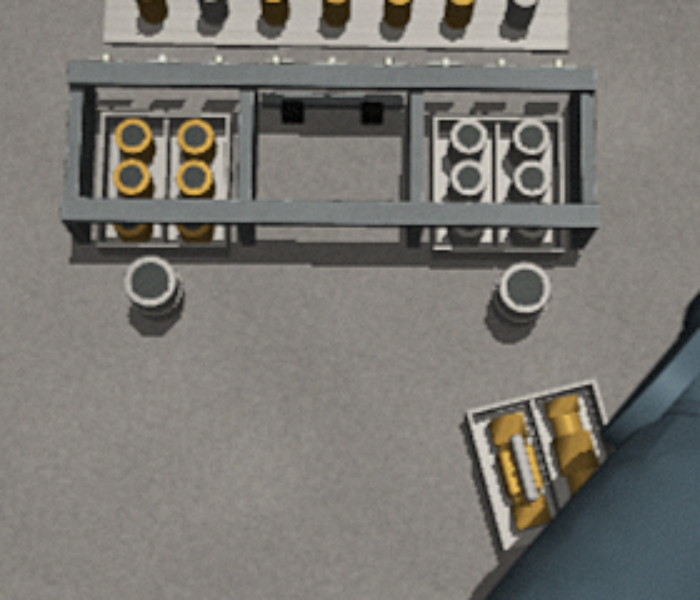

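Valve at (518,470) in the crop lies flat, handle up, in the empty lane, and the union is unmoved. First I'll push the tray forward a little from behind so it stays in reach, then push it sideways.

```bash
python3 go.py .337,-.192,.12,15.1
```

```text
t 7.08 pos [ 0.4601 -0.2638  0.1215] yaw 14.93 tilt 0.36 q6 0.58 F [-2.7 -3.6  1.5] grip 0.0510
.337,-.192,.12,15.1 shift [-0.1004 -0.1011  0.0007] turn -0.003
```

Emit:
{"method": "drive_tool", "body": {"plan": [{"x": -0.1, "y": -0.1, "z": 0, "turn": 0, "hand": 0.6}, {"x": -0.1, "y": -0.1, "z": 0, "turn": 0, "hand": 0.6}, {"x": -0.1, "y": -0.1, "z": 0, "turn": 0, "hand": 0.6}, {"x": -0.1, "y": -0.1, "z": 0, "turn": 0, "hand": 0.6}, {"x": -0.1, "y": -0.1, "z": 0, "turn": 0, "hand": 0.6}, {"x": -0.1, "y": -0.1, "z": 0.04, "turn": 0, "hand": 0.6}, {"x": -0.1, "y": -0.1, "z": 0.08, "turn": 0, "hand": 0.6}, {"x": -0.1, "y": -0.1, "z": 0.08, "turn": 0, "hand": 0.6}]}}

```text
clock: 7.75
ee_pos: [0.3315, -0.1826, 0.0333]
ee_rot: [-3.102, -0.41, 0.014]
contact_force: [-1.6, 0.4, -0.5]
grip_width: 0.0513
finger_force: 0.0
```

```bash
python3 go.py .337,-.192,.012,15.1 .392,-.177,.012,15.1
```

```text
t 7.75 pos [ 0.3315 -0.1826  0.0333] yaw 15.06 tilt 0.89 q6 0.50 F [-1.6  0.4 -0.5] grip 0.0513
.337,-.192,.012,15.1 shift [0.003  0.0108 0.0211] turn -0.0007
.392,-.177,.012,15.1 shift [0.06   0.0106 0.0207] turn -0.0007
```

Emit:
{"method": "drive_tool", "body": {"plan": [{"x": 0.003, "y": 0.011, "z": 0.021, "turn": 0, "hand": 0.6}, {"x": 0.01, "y": 0.011, "z": 0.021, "turn": 0, "hand": 0.6}, {"x": 0.018, "y": 0.011, "z": 0.021, "turn": 0, "hand": 0.6}, {"x": 0.024, "y": 0.011, "z": 0.021, "turn": 0, "hand": 0.6}, {"x": 0.029, "y": 0.011, "z": 0.021, "turn": 0, "hand": 0.6}, {"x": 0.034, "y": 0.011, "z": 0.021, "turn": 0, "hand": 0.6}, {"x": 0.039, "y": 0.011, "z": 0.021, "turn": 0, "hand": 0.6}, {"x": 0.039, "y": 0.011, "z": 0.021, "turn": 0, "hand": 0.6}]}}

```text
clock: 8.42
ee_pos: [0.3773, -0.1877, 0.0205]
ee_rot: [3.112, 0.415, 0.0]
contact_force: [-3.5, -1.4, 2.1]
grip_width: 0.0512
finger_force: 1.6
```

```bash
python3 go.py; python3 look.py t4
```

```text
t 8.42 pos [ 0.3773 -0.1877  0.0205] yaw 15.21 tilt 0.13 q6 0.58 F [-3.5 -1.4  2.1] grip 0.0512
tray 580 [ 439.  -138.6] [93.7 30.6] 15.84
brass [ 442.6 -147.2] [39.9  8.4] 14.67
brass [ 438.4 -136.8] [93.7 26.7] 15.31
brass [ 476.4 -178.9] [49.1 25.9] 12.84
brass [672.5 126.8] [21.4  4.8] 1.34
```

Emit:
{"method": "drive_tool", "body": {"plan": [{"x": 0.005, "y": 0, "z": 0.003, "turn": 0, "hand": 0.6}, {"x": 0.01, "y": 0, "z": 0.003, "turn": 0, "hand": 0.6}, {"x": 0.015, "y": 0, "z": 0.003, "turn": 0, "hand": 0.6}, {"x": 0.018, "y": 0, "z": 0.003, "turn": 0, "hand": 0.6}, {"x": 0.018, "y": 0, "z": 0.003, "turn": 0, "hand": 0.6}, {"x": 0.0, "y": 0, "z": 0.0, "turn": 0, "hand": 0.6}, {"x": -0.02, "y": 0, "z": 0.0, "turn": 0, "hand": 0.6}, {"x": -0.02, "y": 0, "z": -0.04, "turn": 0, "hand": 0.6}]}}

```text
clock: 9.13
ee_pos: [0.3513, -0.1883, 0.0534]
ee_rot: [-3.103, -0.408, 0.014]
contact_force: [1.0, -0.3, -0.6]
grip_width: 0.0513
finger_force: 0.0
```

Emit:
{"method": "drive_tool", "body": {"plan": [{"x": 0, "y": 0, "z": -0.04, "turn": 0, "hand": 0.6}, {"x": 0, "y": 0.04, "z": -0.07, "turn": 0, "hand": 0.6}, {"x": 0, "y": 0.08, "z": -0.07, "turn": -0.12, "hand": 0.6}, {"x": 0.04, "y": 0.1, "z": -0.07, "turn": -0.24, "hand": 0.6}, {"x": 0.08, "y": 0.1, "z": -0.07, "turn": -0.36, "hand": 0.6}, {"x": 0.115, "y": 0.1, "z": -0.07, "turn": -0.48, "hand": 0.6}, {"x": 0.115, "y": 0.1, "z": -0.07, "turn": -0.6, "hand": 0.6}, {"x": 0.115, "y": 0.1, "z": -0.07, "turn": -0.72, "hand": 0.6}]}}

```text
clock: 9.8
ee_pos: [0.4963, -0.2584, 0.1294]
ee_rot: [2.762, 1.494, 0.003]
contact_force: [-0.5, -0.0, 0.2]
grip_width: 0.0509
finger_force: 0.0
```

```bash
python3 look.py t5; python3 go.py
```

```text
tray 653 [ 455.1 -134.2] [95.8 30.9] 14.67
brass [ 459.6 -143.3] [39.5  7.1] 22.15
brass [ 455.5 -132.6] [93.9 27.9] 15.25
brass [ 480.1 -177.1] [77.3 28.4] 16.39
brass [672.4 126.9] [24.3  4.7] 2.03
t 9.85 pos [ 0.4955 -0.2584  0.1293] yaw 56.97 tilt 0.10 q6 -0.11 F [-0.5  0.3 -0.1] grip 0.0511
```

```bash
python3 go.py .486,-.25,.03,105
```

```text
t 9.85 pos [ 0.4955 -0.2584  0.1293] yaw 56.97 tilt 0.10 q6 -0.11 F [-0.5  0.3 -0.1] grip 0.0511
.486,-.25,.03,105 shift [ 0.0019 -0.0127  0.0992] turn -0.8383
```

Emit:
{"method": "drive_tool", "body": {"plan": [{"x": 0.002, "y": -0.013, "z": 0, "turn": -0.12, "hand": 0.6}, {"x": 0.002, "y": -0.013, "z": 0, "turn": -0.24, "hand": 0.6}, {"x": 0.002, "y": -0.013, "z": 0, "turn": -0.36, "hand": 0.6}, {"x": 0.002, "y": -0.013, "z": 0, "turn": -0.48, "hand": 0.6}, {"x": 0.002, "y": -0.013, "z": 0, "turn": -0.6, "hand": 0.6}, {"x": 0.002, "y": -0.013, "z": 0.02, "turn": -0.72, "hand": 0.6}, {"x": 0.002, "y": -0.013, "z": 0.045, "turn": -0.838, "hand": 0.6}, {"x": 0.002, "y": -0.013, "z": 0.08, "turn": -0.838, "hand": 0.6}]}}

```text
clock: 10.52
ee_pos: [0.4866, -0.2518, 0.0512]
ee_rot: [1.92, 2.476, 0.001]
contact_force: [0.4, -1.1, -0.6]
grip_width: 0.0508
finger_force: 0.0
```

```bash
python3 go.py .486,-.25,.012,105
```

```text
t 10.52 pos [ 0.4866 -0.2518  0.0512] yaw 104.40 tilt 0.49 q6 -0.94 F [ 0.4 -1.1 -0.6] grip 0.0508
.486,-.25,.012,105 shift [ 0.0021 -0.0004  0.0392] turn -0.0105
```

Emit:
{"method": "drive_tool", "body": {"plan": [{"x": 0.002, "y": 0, "z": 0.025, "turn": -0.01, "hand": 0.6}, {"x": 0.002, "y": 0, "z": 0.038, "turn": -0.01, "hand": 0.6}, {"x": 0.01, "y": 0, "z": 0.038, "turn": -0.01, "hand": 0.6}, {"x": 0.018, "y": 0, "z": 0.038, "turn": -0.01, "hand": 0.6}, {"x": 0.024, "y": 0, "z": 0.038, "turn": -0.01, "hand": 0.6}, {"x": 0.028, "y": 0, "z": 0.038, "turn": -0.01, "hand": 0.6}, {"x": 0.032, "y": 0, "z": 0.038, "turn": -0.01, "hand": 0.6}, {"x": 0.032, "y": 0, "z": 0.038, "turn": -0.01, "hand": 0.6}]}}

```text
clock: 11.18
ee_pos: [0.4773, -0.2196, 0.0121]
ee_rot: [1.911, 2.489, -0.0]
contact_force: [0.4, -0.9, 1.3]
grip_width: 0.0512
finger_force: 0.5
```

```bash
python3 go.py .4665,-.1862,.012,99 .4577,-.1468,.012,94 .4526,-.107,.012,90.5 .452,-.047,.012,90.5
```

```text
t 11.18 pos [ 0.4773 -0.2196  0.0121] yaw 104.95 tilt 0.21 q6 -0.91 F [ 0.4 -0.9  1.3] grip 0.0512
.4665,-.1862,.012,99 shift [ 0.035  -0.0018 -0.    ] turn 0.1038
.4577,-.1468,.012,94 shift [ 0.0754 -0.0002 -0.0001] turn 0.1911
.4526,-.107,.012,90.5 shift [ 0.1151  0.0052 -0.0002] turn 0.2521
.452,-.047,.012,90.5 shift [ 0.1733  0.02   -0.0004] turn 0.2521
```

Contact is made. Now a curved push.

Emit:
{"method": "drive_tool", "body": {"plan": [{"x": 0.006, "y": 0, "z": 0, "turn": 0.015, "hand": 0.6}, {"x": 0.014, "y": -0.001, "z": 0, "turn": 0.04, "hand": 0.6}, {"x": 0.023, "y": -0.001, "z": 0, "turn": 0.067, "hand": 0.6}, {"x": 0.032, "y": -0.001, "z": 0, "turn": 0.095, "hand": 0.6}, {"x": 0.041, "y": -0.001, "z": 0, "turn": 0.12, "hand": 0.6}, {"x": 0.05, "y": -0.001, "z": 0, "turn": 0.14, "hand": 0.6}, {"x": 0.059, "y": -0.001, "z": 0, "turn": 0.16, "hand": 0.6}, {"x": 0.065, "y": -0.001, "z": 0, "turn": 0.17, "hand": 0.6}]}}

```text
clock: 11.85
ee_pos: [0.4601, -0.1581, 0.0121]
ee_rot: [2.116, 2.314, -0.0]
contact_force: [1.4, -5.5, 1.9]
grip_width: 0.0512
finger_force: 3.1
```

```bash
python3 go.py .4577,-.1468,.012,94 .4526,-.107,.012,90.5 .452,-.047,.012,90.5; python3 look.py t6
```

```text
t 11.85 pos [ 0.4601 -0.1581  0.0121] yaw 95.13 tilt 0.32 q6 -0.65 F [ 1.4 -5.5  1.9] grip 0.0512
.4577,-.1468,.012,94 shift [ 0.0114 -0.0014  0.    ] turn 0.0196
.4526,-.107,.012,90.5 shift [ 0.0515 -0.0029 -0.0001] turn 0.0807
.452,-.047,.012,90.5 shift [ 0.1113  0.0018 -0.0004] turn 0.0807
tray 563 [453.3 -68. ] [96.1 30. ] 5.22
brass [454.  -66.7] [94.6 27.7] 5.22
brass [ 496.1 -109.3] [24.5 17.2] 2.39
brass [672. 127.] [23.3  4.5] 0.87
```

Emit:
{"method": "drive_tool", "body": {"plan": [{"x": 0.008, "y": -0.001, "z": 0, "turn": 0.015, "hand": 0.6}, {"x": 0.017, "y": -0.001, "z": 0, "turn": 0.03, "hand": 0.6}, {"x": 0.026, "y": -0.002, "z": 0, "turn": 0.045, "hand": 0.6}, {"x": 0.035, "y": -0.002, "z": 0, "turn": 0.06, "hand": 0.6}, {"x": 0.044, "y": -0.002, "z": 0, "turn": 0.07, "hand": 0.6}, {"x": 0.053, "y": -0.002, "z": 0, "turn": 0.08, "hand": 0.6}, {"x": 0.062, "y": -0.002, "z": 0, "turn": 0.08, "hand": 0.6}, {"x": 0.068, "y": -0.002, "z": 0, "turn": 0.08, "hand": 0.6}]}}

```text
clock: 12.57
ee_pos: [0.4521, -0.0903, 0.0119]
ee_rot: [2.206, 2.23, 0.0]
contact_force: [0.4, -6.7, 2.1]
grip_width: 0.0507
finger_force: 3.3
```

```bash
python3 go.py  .452,-.047,.012,90.5; python3 look.py t7; python3 - <<'E'
from h import *
f=np.load("pics/t5.npz"); W=cloud(f['d'],f)
X,Y,Z=W[...,0],W[...,1],W[...,2]
m=(Z>.07)&(Z<.079)&(X>.6)&(X<.8)
for lo,hi in ((.648,.67),(.67,.69),(.69,.71),(.71,.73)):
    s=np.sort(Y[m&(X>lo)&(X<hi)]); g=np.where(np.diff(s)>.02)[0]; print(lo,[(round(s[i]*1e3,1),round(s[i+1]*1e3,1)) for i in g],s[0],s[-1])
for lo,hi in ((-.15,-.08),(-.05,.08),(.1,.2)):
    s=X[m&(Y>lo)&(Y<hi)]; s=np.sort(s); g=np.where(np.diff(s)>.02)[0]; print(lo,np.round(s[0],4),[(round(s[i],4),round(s[i+1],4)) for i in g])
# buffers
hsv=cv2.cvtColor(f['p'],cv2.COLOR_RGB2HSV); b=(hsv[...,2]<30)&(X>.68)&(X<.78)&(Y>-.04)&(Y<.09)&(Z<.066)&(Z>.005); print(b.sum(),np.percentile(W[b],[2,50,98],axis=0))
E
```

```text
t 12.57 pos [ 0.4521 -0.0903  0.0119] yaw 90.60 tilt 0.28 q6 -0.45 F [ 0.4 -6.7  2.1] grip 0.0507
.452,-.047,.012,90.5 shift [ 0.0433  0.0004 -0.0002] turn 0.0018
tray 472 [ 4.525e+02 -4.000e-01] [95.5 27.8] 0.83
brass [453.1   0.8] [93.4 25.5] 0.78
brass [672.6 126.9] [23.2  4.6] 1.28
0.648 [(np.float64(-637.8), np.float64(-600.8)), (np.float64(-597.8), np.float64(-556.2)), (np.float64(-531.4), np.float64(-198.8)), (np.float64(-198.8), np.float64(387.8)), (np.float64(392.6), np.float64(460.5)), (np.float64(476.5), np.float64(529.7))] -0.6588787162798889 0.6097328699690933
0.67 [(np.float64(-532.0), np.float64(393.3)), (np.float64(490.1), np.float64(528.5)), (np.float64(533.3), np.float64(553.5)), (np.float64(572.8), np.float64(596.1)), (np.float64(598.2), np.float64(675.7))] -0.6620954512492432 0.6760621367534838
0.69 [] 0.5286890162232564 0.6760903168512356
0.71 [] -0.1912821162705532 -0.1912821162705532
-0.15 0.6233 [(np.float64(0.6451), np.float64(0.7421))]
-0.05 0.6223 [(np.float64(0.6443), np.float64(0.7414))]
0.1 0.6216 [(np.float64(0.6427), np.float64(0.7416))]
198 [[ 0.68819953 -0.02130706  0.01167849]
 [ 0.73846311  0.04906825  0.02868319]
 [ 0.74899728  0.08748684  0.06175108]]
```

Emit:
{"method": "drive_tool", "body": {"plan": [{"x": 0.008, "y": 0, "z": 0, "turn": 0.002, "hand": 0.6}, {"x": 0.016, "y": 0, "z": 0, "turn": 0.003, "hand": 0.6}, {"x": 0.025, "y": 0, "z": 0, "turn": 0.003, "hand": 0.6}, {"x": 0.033, "y": 0, "z": 0, "turn": 0.003, "hand": 0.6}, {"x": 0.039, "y": 0, "z": 0, "turn": 0.003, "hand": 0.6}, {"x": 0.043, "y": 0, "z": 0, "turn": 0.003, "hand": 0.6}, {"x": 0.045, "y": 0, "z": 0, "turn": 0.003, "hand": 0.6}, {"x": 0.045, "y": 0, "z": 0, "turn": 0.003, "hand": 0.6}]}}

```text
clock: 13.28
ee_pos: [0.4513, -0.045, 0.0116]
ee_rot: [2.211, 2.228, 0.001]
contact_force: [1.2, -4.4, 3.9]
grip_width: 0.0512
finger_force: 2.1
```

Emit:
{"method": "drive_tool", "body": {"plan": [{"x": -0.01, "y": 0, "z": 0, "turn": 0, "hand": 0.6}, {"x": -0.03, "y": 0, "z": -0.02, "turn": 0, "hand": 0.6}, {"x": -0.04, "y": 0, "z": -0.06, "turn": 0, "hand": 0.6}, {"x": -0.05, "y": -0.02, "z": -0.1, "turn": 0.12, "hand": 0.6}, {"x": -0.05, "y": -0.05, "z": -0.1, "turn": 0.24, "hand": 0.6}, {"x": -0.05, "y": -0.08, "z": -0.1, "turn": 0.36, "hand": 0.6}, {"x": -0.05, "y": -0.1, "z": -0.1, "turn": 0.48, "hand": 0.6}, {"x": -0.05, "y": -0.1, "z": -0.1, "turn": 0.6, "hand": 0.6}]}}

```text
clock: 13.95
ee_pos: [0.3468, -0.0941, 0.1091]
ee_rot: [-2.776, -1.463, 0.002]
contact_force: [0.7, -0.2, 0.1]
grip_width: 0.0513
finger_force: 0.0
```

```bash
python3 look.py t8; python3 go.py .37,.02,.08,0.6
```

```text
tray 1187 [451.8  21. ] [120.9 112. ] 0.6
brass [452.2  45.9] [94.2 27.6] 1.23
brass [456.1  -3.5] [95.5 25.4] 0.75
t 14.00 pos [ 0.3484 -0.0946  0.1097] yaw 55.38 tilt 0.10 q6 0.02 F [0.9 0.3 0.2] grip 0.0511
.37,.02,.08,0.6 shift [ 0.1066 -0.0472  0.0299] turn 0.956
```

View pics/t8.png

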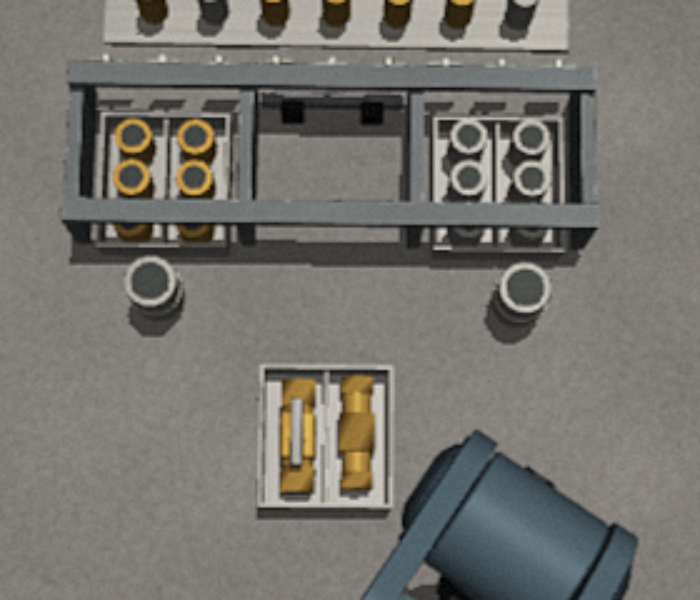

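The crop shows the tray at (326,438) square in front of the empty middle bay, carrying the valve and the union. Next is the rear push.

Emit:
{"method": "drive_tool", "body": {"plan": [{"x": 0.03, "y": -0.013, "z": 0, "turn": 0.12, "hand": 0.6}, {"x": 0.06, "y": -0.026, "z": 0, "turn": 0.24, "hand": 0.6}, {"x": 0.085, "y": -0.038, "z": 0, "turn": 0.36, "hand": 0.6}, {"x": 0.101, "y": -0.042, "z": 0, "turn": 0.48, "hand": 0.6}, {"x": 0.101, "y": -0.042, "z": 0, "turn": 0.6, "hand": 0.6}, {"x": 0.101, "y": -0.042, "z": 0, "turn": 0.72, "hand": 0.6}, {"x": 0.101, "y": -0.042, "z": 0, "turn": 0.84, "hand": 0.6}, {"x": 0.101, "y": -0.042, "z": 0.02, "turn": 0.955, "hand": 0.6}]}}

```text
clock: 14.67
ee_pos: [0.3749, 0.0118, 0.0931]
ee_rot: [3.139, 0.072, 0.01]
contact_force: [0.8, -0.3, -0.2]
grip_width: 0.0511
finger_force: 0.0
```

```bash
python3 go.py .360,.021,.012,0.6
```

```text
t 14.67 pos [0.3749 0.0118 0.0931] yaw 2.63 tilt 0.38 q6 1.25 F [ 0.8 -0.3 -0.2] grip 0.0511
.360,.021,.012,0.6 shift [-0.015 -0.01   0.081] turn 0.0354
```

Emit:
{"method": "drive_tool", "body": {"plan": [{"x": -0.015, "y": -0.009, "z": 0.0, "turn": 0.01, "hand": 0.6}, {"x": -0.015, "y": -0.009, "z": 0.01, "turn": 0.02, "hand": 0.6}, {"x": -0.015, "y": -0.009, "z": 0.03, "turn": 0.02, "hand": 0.6}, {"x": -0.015, "y": -0.009, "z": 0.05, "turn": 0.02, "hand": 0.6}, {"x": -0.015, "y": -0.009, "z": 0.068, "turn": 0.02, "hand": 0.6}, {"x": -0.015, "y": -0.009, "z": 0.078, "turn": 0.02, "hand": 0.6}, {"x": -0.015, "y": -0.009, "z": 0.078, "turn": 0.02, "hand": 0.6}, {"x": -0.015, "y": -0.009, "z": 0.078, "turn": 0.02, "hand": 0.6}]}}

```text
clock: 15.33
ee_pos: [0.356, 0.0207, 0.012]
ee_rot: [-3.14, -0.047, 0.004]
contact_force: [0.6, -0.4, 0.1]
grip_width: 0.0515
finger_force: 0.0
```

```bash
python3 go.py .380,.021,.012,0.6
```

```text
t 15.33 pos [0.356  0.0207 0.012 ] yaw 1.72 tilt 0.14 q6 1.28 F [ 0.6 -0.4  0.1] grip 0.0515
.380,.021,.012,0.6 shift [ 0.024   0.0004 -0.    ] turn 0.0195
```

Emit:
{"method": "drive_tool", "body": {"plan": [{"x": 0.008, "y": 0, "z": 0, "turn": 0.01, "hand": 0.6}, {"x": 0.016, "y": 0, "z": 0, "turn": 0.02, "hand": 0.6}, {"x": 0.022, "y": 0, "z": 0, "turn": 0.02, "hand": 0.6}, {"x": 0.027, "y": 0.0005, "z": 0, "turn": 0.02, "hand": 0.6}, {"x": 0.033, "y": 0.0005, "z": 0, "turn": 0.02, "hand": 0.6}, {"x": 0.041, "y": 0.001, "z": 0, "turn": 0.02, "hand": 0.6}, {"x": 0.05, "y": 0.001, "z": 0, "turn": 0.02, "hand": 0.6}, {"x": 0.059, "y": 0.001, "z": 0, "turn": 0.02, "hand": 0.6}]}}

```text
clock: 16.0
ee_pos: [0.4141, 0.0218, 0.012]
ee_rot: [-3.141, -0.015, 0.008]
contact_force: [-6.4, -0.8, 1.5]
grip_width: 0.0512
finger_force: 3.2
```

Emit:
{"method": "drive_tool", "body": {"plan": [{"x": 0.009, "y": 0, "z": 0, "turn": 0, "hand": 0.6}, {"x": 0.018, "y": 0, "z": 0, "turn": 0, "hand": 0.6}, {"x": 0.027, "y": 0, "z": 0, "turn": 0, "hand": 0.6}, {"x": 0.036, "y": 0, "z": 0, "turn": 0, "hand": 0.6}, {"x": 0.043, "y": 0, "z": 0, "turn": 0, "hand": 0.6}, {"x": 0.048, "y": 0, "z": 0, "turn": 0, "hand": 0.6}, {"x": 0.052, "y": 0, "z": 0, "turn": 0, "hand": 0.6}, {"x": 0.052, "y": 0, "z": 0, "turn": 0, "hand": 0.6}]}}

```text
clock: 16.67
ee_pos: [0.468, 0.0218, 0.0124]
ee_rot: [-3.142, -0.014, -0.0]
contact_force: [-1.5, 0.5, 0.0]
grip_width: 0.0512
finger_force: 0.9
```

```bash
python3 look.py t9; python3 go.py .6,.022,.012,0.5
```

```text
tray 466 [569.5  22. ] [ 59.8 111.6] 0.54
brass [577.7  46.3] [25.8 19.7] 85.98
brass [574.   -2.7] [35.6 23.7] 0.55
t 16.72 pos [0.468  0.0218 0.0125] yaw 0.52 tilt 0.05 q6 1.37 F [-1.4  0.7 -1.1] grip 0.0510
.6,.022,.012,0.5 shift [0.132  0.001  0.0006] turn 0.0004
```

Emit:
{"method": "drive_tool", "body": {"plan": [{"x": 0.006, "y": 0, "z": 0, "turn": 0, "hand": 0.6}, {"x": 0.014, "y": 0, "z": 0, "turn": 0, "hand": 0.6}, {"x": 0.022, "y": 0, "z": 0, "turn": 0, "hand": 0.6}, {"x": 0.03, "y": 0, "z": 0, "turn": 0, "hand": 0.6}, {"x": 0.038, "y": 0, "z": 0, "turn": 0, "hand": 0.6}, {"x": 0.046, "y": 0, "z": 0, "turn": 0, "hand": 0.6}, {"x": 0.054, "y": 0, "z": 0, "turn": 0, "hand": 0.6}, {"x": 0.06, "y": 0, "z": 0, "turn": 0, "hand": 0.6}]}}

```text
clock: 17.38
ee_pos: [0.5284, 0.0223, 0.0125]
ee_rot: [3.142, 0.014, 0.0]
contact_force: [-2.8, -0.3, -2.5]
grip_width: 0.0511
finger_force: 1.8
```

Emit:
{"method": "drive_tool", "body": {"plan": [{"x": 0.008, "y": 0, "z": 0, "turn": 0, "hand": 0.6}, {"x": 0.016, "y": 0, "z": 0, "turn": 0, "hand": 0.6}, {"x": 0.024, "y": 0, "z": 0, "turn": 0, "hand": 0.6}, {"x": 0.032, "y": 0, "z": 0, "turn": 0, "hand": 0.6}, {"x": 0.039, "y": 0, "z": 0, "turn": 0, "hand": 0.6}, {"x": 0.045, "y": 0, "z": 0, "turn": 0, "hand": 0.6}, {"x": 0.05, "y": 0, "z": 0, "turn": 0, "hand": 0.6}, {"x": 0.053, "y": 0, "z": 0, "turn": 0, "hand": 0.6}]}}

```text
clock: 18.05
ee_pos: [0.5812, 0.0227, 0.0126]
ee_rot: [3.142, 0.014, 0.001]
contact_force: [-5.9, 0.2, 1.5]
grip_width: 0.0511
finger_force: 3.0
```

```bash
python3 look.py t10; python3 go.py .602,.022,.012,0.5
```

```text
t 18.10 pos [0.5816 0.0227 0.0127] yaw 0.51 tilt 0.07 q6 1.41 F [-1.7 -0.6 -0.9] grip 0.0513
.602,.022,.012,0.5 shift [0.0204 0.0009 0.0007] turn 0.0001Traceback (most recent call last):
  File "look.py", line 13, in <module>
    n,l,st,_=cv2.connectedComponentsWithStats(m.astype(np.uint8)); k=1+np.argmax(st[1:,4])
                                                                       ~~~~~~~~~^^^^^^^^^^
    return _wrapfunc(a, 'argmax', axis=axis, out=out, **kwds)
    return bound(*args, **kwds)
ValueError: attempt to get argmax of an empty sequence
```

View pics/t10.png

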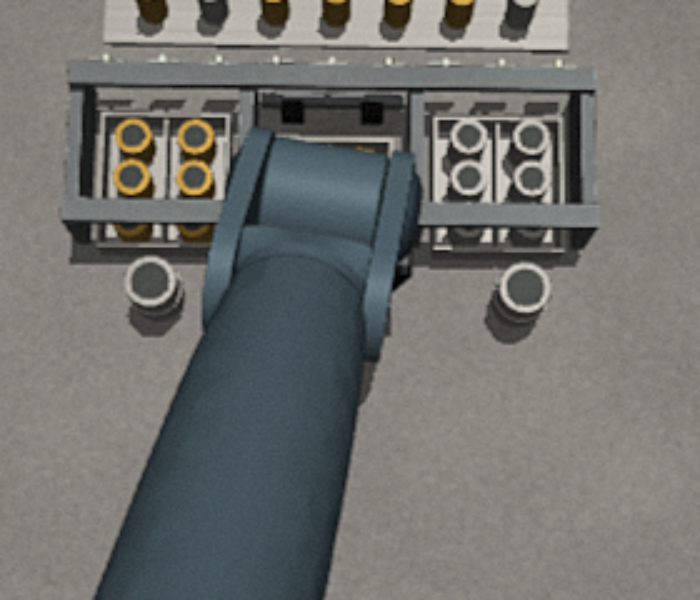

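The tray's front edge (y≈140) has about 20 mm to go to the buffers at (292,111) and (371,111). I'll close that gap slowly and watch the force.

Emit:
{"method": "drive_tool", "body": {"plan": [{"x": 0.003, "y": 0, "z": 0, "turn": 0, "hand": 0.6}, {"x": 0.006, "y": 0, "z": 0, "turn": 0, "hand": 0.6}, {"x": 0.009, "y": 0, "z": 0, "turn": 0, "hand": 0.6}, {"x": 0.012, "y": 0, "z": 0, "turn": 0, "hand": 0.6}, {"x": 0.014, "y": 0, "z": 0, "turn": 0, "hand": 0.6}, {"x": 0.016, "y": 0, "z": 0, "turn": 0, "hand": 0.6}, {"x": 0.0175, "y": 0, "z": 0, "turn": 0, "hand": 0.6}, {"x": 0.0185, "y": 0, "z": 0, "turn": 0, "hand": 0.6}]}}

```text
clock: 18.77
ee_pos: [0.5987, 0.023, 0.0127]
ee_rot: [3.142, 0.014, -0.002]
contact_force: [-6.8, 0.3, 2.5]
grip_width: 0.0512
finger_force: 3.3
```

Emit:
{"method": "drive_tool", "body": {"plan": [{"x": 0.0005, "y": 0, "z": 0, "turn": 0, "hand": 0.6}, {"x": 0.001, "y": 0, "z": 0, "turn": 0, "hand": 0.6}, {"x": 0.0015, "y": 0, "z": 0, "turn": 0, "hand": 0.6}, {"x": 0.0015, "y": 0, "z": 0, "turn": 0, "hand": 0.6}]}}

```text
clock: 19.1
ee_pos: [0.6001, 0.0229, 0.0127]
ee_rot: [3.142, 0.014, -0.001]
contact_force: [-5.6, 0.3, 1.5]
grip_width: 0.0513
finger_force: 2.9
```

Emit:
{"method": "drive_tool", "body": {"plan": [{"x": 0.0005, "y": 0, "z": 0, "turn": 0, "hand": 0.6}, {"x": 0.001, "y": 0, "z": 0, "turn": 0, "hand": 0.6}, {"x": 0.0015, "y": 0, "z": 0, "turn": 0, "hand": 0.6}, {"x": 0.002, "y": 0, "z": 0, "turn": 0, "hand": 0.6}, {"x": 0.002, "y": 0, "z": 0, "turn": 0, "hand": 0.6}]}}

```text
clock: 19.52
ee_pos: [0.6021, 0.023, 0.0127]
ee_rot: [3.142, 0.014, -0.001]
contact_force: [-5.7, -0.1, 1.1]
grip_width: 0.0513
finger_force: 2.9
```

Emit:
{"method": "drive_tool", "body": {"plan": [{"x": 0.0005, "y": 0, "z": 0, "turn": 0, "hand": 0.6}, {"x": 0.001, "y": 0, "z": 0, "turn": 0, "hand": 0.6}, {"x": 0.0015, "y": 0, "z": 0, "turn": 0, "hand": 0.6}, {"x": 0.0015, "y": 0, "z": 0, "turn": 0, "hand": 0.6}]}}

```text
clock: 19.85
ee_pos: [0.603, 0.023, 0.0127]
ee_rot: [-3.142, -0.014, 0.004]
contact_force: [-8.5, -0.1, 3.6]
grip_width: 0.0515
finger_force: 4.3
```

Emit:
{"method": "drive_tool", "body": {"plan": [{"x": 0.0005, "y": 0, "z": 0, "turn": 0, "hand": 0.6}, {"x": 0.001, "y": 0, "z": 0, "turn": 0, "hand": 0.6}, {"x": 0.001, "y": 0, "z": 0, "turn": 0, "hand": 0.6}]}}

```text
clock: 20.1
ee_pos: [0.603, 0.023, 0.0127]
ee_rot: [-3.142, -0.014, 0.009]
contact_force: [-12.5, -0.2, 7.6]
grip_width: 0.0512
finger_force: 6.5
```

The tool stays at x = 0.603 while the force rises, so the tray is against the buffers. Next I'll back off, lift and check.

Emit:
{"method": "drive_tool", "body": {"plan": [{"x": -0.005, "y": 0, "z": 0, "turn": 0, "hand": 0.6}, {"x": -0.02, "y": 0, "z": 0, "turn": 0, "hand": 0.6}, {"x": -0.05, "y": 0, "z": 0, "turn": 0, "hand": 0.6}, {"x": -0.08, "y": 0, "z": -0.03, "turn": 0, "hand": 0.6}, {"x": -0.11, "y": 0, "z": -0.07, "turn": 0, "hand": 0.6}, {"x": -0.14, "y": 0, "z": -0.11, "turn": 0, "hand": 0.6}, {"x": -0.17, "y": 0, "z": -0.15, "turn": 0, "hand": 0.6}, {"x": -0.2, "y": 0, "z": -0.17, "turn": 0, "hand": 0.6}]}}

```text
clock: 20.77
ee_pos: [0.4207, 0.0209, 0.1732]
ee_rot: [3.14, 0.014, 0.012]
contact_force: [-0.2, 0.2, 1.0]
grip_width: 0.0512
finger_force: 0.0
```

```bash
cat > fin.py <<'E'
from h import *
from cell import optics
p,d=optics.snapshot("top"); W=cloud(d,optics.camera_model("top"))
cv2.imwrite("pics/f1.png",cv2.resize(p[80:240,190:440,::-1],None,fx=3,fy=3))
X,Y,Z=W[...,0],W[...,1],W[...,2]
f0=np.load("pics/top0.npz"); dif=np.abs(d-f0['d'])
for n,lo,hi in (("mid",-.04,.08),("a",.11,.23),("b",-.18,-.08)):
    m=(Y>lo)&(Y<hi)&(X>.59)&(X<.64)&(Z>.022)&(Z<.038); s=W[m]; print(n,"rear edge x",m.sum(),np.percentile(s[:,0],[1,5]))
hsv=cv2.cvtColor(p,cv2.COLOR_RGB2HSV)
b=((hsv[...,1]>140)&(X>.6)&(X<.76)&(Y>-.05)&(Y<.09)&(Z<.062)).astype(np.uint8)
for c in cv2.findContours(b,cv2.RETR_EXTERNAL,cv2.CHAIN_APPROX_NONE)[0]:
    if len(c)>10: print("brass",W[c[:,0,1],c[:,0,0]].min(0),W[c[:,0,1],c[:,0,0]].max(0))
E
python3 fin.py; python3 go.py
```

```text
mid rear edge x 254 [0.6133243  0.61367694]
a rear edge x 272 [0.61191622 0.612301  ]
b rear edge x 215 [0.6128077  0.61336471]
brass [ 0.63062788 -0.01389328  0.01013802] [0.63458402 0.01004809 0.03412481]
brass [0.62671776 0.03589199 0.01474382] [0.63351658 0.05993308 0.03672384]
brass [ 0.65923972 -0.01547848 -0.00175833] [0.7320405  0.01300871 0.0346413 ]
brass [ 6.51026953e-01  3.41539132e-02 -8.54148474e-05] [0.73169999 0.06425158 0.05604522]
brass [0.73937745 0.04903323 0.02573168] [0.74591336 0.06442061 0.03437969]
t 20.82 pos [0.4195 0.0211 0.1798] yaw 0.57 tilt 1.05 q6 1.34 F [0.4 0.2 2.7] grip 0.0513
```

View pics/f1.png

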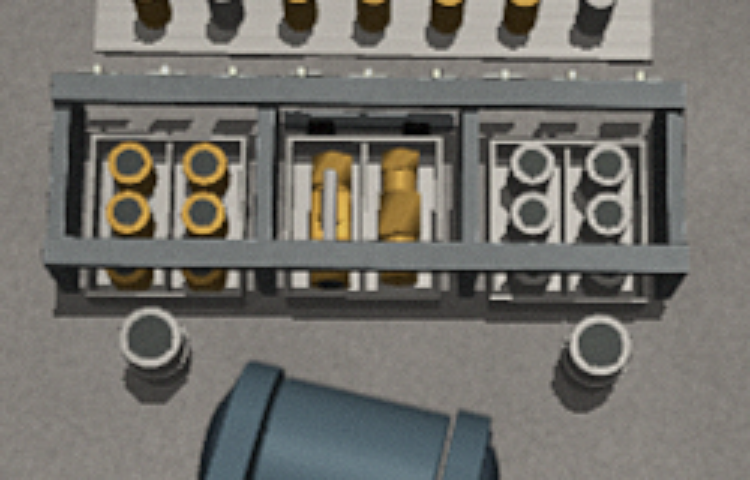

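The crop shows the tray at (365,215) home in the middle bay, flush with its neighbours. The valve (handle up) and the union lie in their lanes and the couplings stand untouched.

Emit:
{"method": "drive_tool", "body": {"plan": [{"x": 0, "y": 0, "z": 0, "turn": 0, "hand": 0.6}, {"x": 0, "y": 0, "z": 0, "turn": 0, "hand": 0.6}, {"x": 0, "y": 0, "z": 0, "turn": 0, "hand": 0.6}]}}

```text
clock: 21.07
ee_pos: [0.4198, 0.0213, 0.1692]
ee_rot: [-3.141, -0.014, -0.0]
contact_force: [-0.1, 0.7, 0.2]
grip_width: 0.0507
finger_force: 0.0
```

```bash
python3 -c "
from cell import sign_off
print(sign_off())"
```

```text
the job is handed in; nothing more can be done
None
```

The job is handed in at about 21 s on the robot's clock: the valve lies flat, handle up, in the tray beside the union, and the tray is home against the buffers in the middle bay, with the couplings in front of the rack still standing.

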